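# Wedge the spring catch open and take out the slip stone

## Robot

A 6-joint arm with a two-finger parallel gripper is mounted at the origin on a cart in front of the work surface, level with it; the furniture and walls round the work are solid. World frame = base frame: x ahead of the robot, y to its left, z up, the work surface at z = 0. Lengths are in mm, angles in rad, forces in N, time in s.
With the tool pointing down it reaches from about 275 to 750 mm from the base axis. Payload 10.2 kg.
Tool frame: the origin (TCP) lies between the finger pads; the fingertips stand 11 mm ahead of it and the grasp point (between the pads) lies 8 mm behind it; z points along the fingers, y is the line along which they close (so a half turn about z gives the same grasp; the last joint's range is limited). The gripper opens to 85 mm and grips with 20 to 120 N. Pads are 22 mm wide; open, the fingers measure 114 mm over their backs; the gripper's body (76 mm by 85 mm) begins 54 mm behind the grasp point. The pads swing forward as they close: fully open they stand 13 mm farther back than shut.
Start: joints at [-1.388, 0.313, 1.498, -0, 1.331, -0.223], TCP at [207.234, -482.375, 242.294] pointing down, gripper open.
Joint ranges: [-2.94, 2.94], [-0.97, 2.17], [0.19, 2.56], [-1.23, 4.37], [0.02, 3.11], [-2.88, 2.88]. Speed limits (rad/s): [2.39, 2.39, 3.01, 3.14, 3.14, 3.14].

## Interface

Orientations are given as a unit quaternion [w, x, y, z].
In Python, from rig import sense, eyes, finish_job gives the robot as it stands.
- The arm moves only by the shell command python3 -m jog 'ROWS' [FORCE]. ROWS is JSON, a list of rows, each a list of 7 numbers: the shift along the tool's x, y, z in m, then the turn, a rotation vector about the tool's x, y, z in rad, then the finger opening in m, from 0 to 0.0854. In form: [[dx, dy, dz, rx, ry, rz, gripper], ...]. A call has 1 to 5 rows; each row shifts and turns the commanded pose from where the row before left it, along the tool's axes as they then stand; what a row does not reach is not made up. A row lasts 1/10 s, in which the tool goes at most 50 mm and 8.59 degrees, less where a joint would pass 70% of its speed; a pose out of reach is approached as far as the arm can. A call is refused whole if a number of a shift passes 0.05 or a number of a turn 0.15, either way. A call with a gripper value outside its range is refused whole. The fingers move at their own pace and stop on an object; FORCE is the grip in N (left out, the last holds). Time passes only in rows, so rows that do not move let the fingers close. It gives the time, the measured TCP pose, the force, the opening and the grip force at its end, in the units of the state.
- sense(): the state, without advancing time (a new reading comes with each control period).
- eyes.capture(name): name is "scene" or "side" or "wrist"; returns the picture (480x640x3 uint8, red, green, blue); there is no depth.
- eyes.calibration(name): a dict with "fx", "fy", "cx", "cy" (pixels), "dist" ([k1, k2, p1, p2, k3] as OpenCV has them; the pictures are not rectified), "cam_to_world" (4x4, takes a point from camera to world coordinates); the wrist camera has in their place "mount" (4x4, takes a point from camera to tool coordinates, whose origin is the TCP and whose axes are the flange's). Camera axes: x right, y down, z forward; pixel columns grow to the right and rows downward; lengths in mm; the calibration is good to about 2 mm. A picture is of the moment at which its call begins: read the wrist's pose just before it. calibration takes no time and is no camera call.
- finish_job(): hands the job in; it is judged then, once.
The state is a dict: "time_s": time; "joints": joint angles; "dq": joint speeds; "tau": joint torques, N m; "eef_pos": TCP position; "ee_rot": TCP orientation; "force": force on the tool from outside, world axes, zero at the start; "wrist_torque": the same for the moment, N m; "grip_width": opening from 0.0 (shut) to 1.0 (fully open); "grip_force": force on a finger pad.
Only numpy, scipy, OpenCV 4.12 (cv2) and the standard library are available. Lean on these libraries where they do the work, as an engineer would, in place of code of your own. Each camera call takes 0.05 s, during which the arm holds its last target. There are 200 camera calls.

## Task

The slip stone is locked in its wooden holder by a spring catch that closes again as soon as it is let go. Push the wooden wedge along the bench under an end of the catch's crossbar so that the wedge alone holds the catch open, with its nose sunk well below the deck; only then draw the stone out from under the keeper and lay it flat, same side up, in the shallow wooden tray. Leave the wedge in place propping the catch open, and leave the other things where they are.

Things in the scene. Friction and masses are not known exactly. Their poses are not given: they have to be found in the camera images.
- jig: Wooden stone holder, fixed, 72 mm wide (x), y -124 to 99 mm. Origin on the bench top, z up. The stone lies on its deck (34 mm above the bench, x -36 to 36, y -124 to 2). From y 2 to 99 two rails (x +-16 to +-32, 34 mm high) carry the catch's hinge pin (along x at y 85, z 28 mm). Keeper at the -y end.
- keeper (a point): Centre of the top of the keeper, a wooden bridge over the stone's -y end: 58.5 mm above the bench, holder y -123 to -88 mm, underside 16.5 mm above the deck, cheeks at x +-27 mm, back stop at y -115. The stone can be lifted only after it is drawn at least 20 mm towards the holder's +y.
- catch (a joint): Angle (rad) of the dark steel see-saw catch. 0 = closed: its nose, 30 mm wide, stands 12 mm above the deck in front of the stone's +y end. Lifting the crossbar on its tail makes the angle grow and sinks the nose: level with the deck at about 0.13, clear below it above 0.15 (fully open), stop at 0.24. A spring shuts it: 4 N at the crossbar closed, 5 N open.
- crossbar_end (a point): On the catch: centre of the round end, towards the holder's -x, of the crossbar, a 14 mm round steel bar along the holder's x reaching to x +-62 mm over the bare bench (this point at holder x -55, y 130, z 15 mm when closed). Bar's underside 8 mm above the bench when closed, 6.8 mm more at angle 0.15, 8 mm more at 0.18.
- nose_top (a point): Moves with the catch: middle of the upper edge of the nose's face towards the stone; 46 mm above the bench when closed, must be below 34 mm for the stone to pass.
- slip_stone: Brown slip stone, 48 mm wide (its x), 90 mm long (its y), 45 g; 14 mm thick at its -y end, 17 mm at its +y end, long edges rounded (widest 8.5 mm above the underside). Origin: centre of its underside, z up. At the start it lies along the holder's y, its -y end about 17 mm under the keeper.
- wedge: Softwood wedge lying on the bench, 99 mm long, 32 mm wide, 30 g; its top slopes evenly from 6 mm thick at the thin end to 24 mm at the thick end; friction keeps it where it is pushed. Origin: centre of its underside, z up. The thin end points to its -x, but the long centre line is turned 0.107 rad: it runs from wedge_butt to wedge_tip.
- wedge_tip (a point): Middle of the lower edge of the wedge's thin end.
- wedge_butt (a point): Middle of the lower edge of the wedge's thick end.
- tray: Shallow wooden tray, fixed, 150 mm (x) by 170 mm (y), 18 mm high, walls 6 mm, floor 6 mm thick, so its inner floor is 6 mm above the bench. Origin: centre of its underside on the bench.
- stamp_blank: Bystander: round wooden stamp blank, 66 mm across, 35 mm high, between holder and robot; origin centre of underside.
- wax_tin: Bystander: flat round tin, 73 mm across, 26 mm high, on the left at the back; origin centre of underside.
- awl: Bystander: awl with a wooden handle, 122 mm long, 32 mm high, on the right at the back; origin centre of underside.
Not all that is in view belongs to the job. What is shaped like the slip_stone but pink or turquoise is not meant.

How it is judged (in metres and radians):
On the way, in this order (a step that is already met when the one before it is completed fails the run):
1. the wedge alone holds the catch open (angle above 0.14 rad) with the hand off, the stone still in its holder (value of joint catch above 0.14 rad and contact force between wedge and jig above 0.5 N and contact force between each of the arm, the fingers and wedge below 0.3 N and contact force between each of the arm, the fingers and jig below 0.3 N and y of slip_stone in the frame of jig below -0.045 m and z of slip_stone in the frame of jig below 0.04 m), for 0.3 s.
2. the stone is taken out of the holder while the catch is propped open (value of joint catch above 0.14 rad and contact force between wedge and jig above 0.5 N and distance between slip_stone and jig above 0.12 m), for 0.1 s.
At the end, for the whole second after the job is handed in: The slip stone lies flat (within 0.15 rad), same side up, at rest on the tray's floor inside its walls, and the wedge still props the catch open (angle above 0.14 rad, wedge pressed against the crossbar), at rest (value of joint catch above 0.14 rad and contact force between wedge and jig above 0.5 N and x of slip_stone in the frame of tray between -0.05 and 0.05 m and y of slip_stone in the frame of tray between -0.06 and 0.06 m and z of slip_stone in the frame of tray below 0.011 m and angle between slip_stone's own z axis and vertical below 0.15 rad and linear speed of each of slip_stone, wedge below 0.03 m/s); the robot touches nothing.
It fails at once if a bystander (stamp blank, wax tin or awl) is moved more than 30 mm (distance of any of stamp_blank, wax_tin, awl from where it was at the start of the episode above 0.03 m).
It also fails if it takes over 61 s, if anything falls off the work surface, if the arm or the gripper's body presses on something with over 40 N, if the wrist force passes 120 N, or if a joint passes its speed limit or range.

## Working session

There is one attempt and no reset: what is moved stays moved. The work goes in short steps, Python scripts to look and compute and a shell command to move; the robot and the scene stay as the last step left them, time stands still between calls to the robot, and variables do not carry over. Pictures are saved under pics/ and viewed, at most 10 in all, crops included, and the job is handed in when it is done.

```bash
mkdir -p pics; ls
python3 - <<'E'
from rig import sense, eyes
import cv2,numpy as np
s=sense();print(s)
for n in("scene","side"):
    cv2.imwrite(f"pics/{n}0.png",eyes.capture(n)[:,:,::-1]);c=eyes.calibration(n);print(n,c)
print(eyes.calibration("wrist"))
E
```

```text
pics
{'time_s': 0.0, 'joints': array([-1.38841321e+00,  3.13420608e-01,  1.49844889e+00,  1.69348119e-05,
        1.33098564e+00, -2.23416167e-01]), 'dq': array([ 1.02971015e-04,  8.96706430e-04, -5.44979553e-04,  7.09517061e-04,
       -5.97067545e-05,  1.65237676e-04]), 'tau': array([ 1.03205981e-03, -4.12263787e+01, -2.59748447e+01, -1.58124249e-05,
        4.16958559e-03, -8.05302022e-06]), 'eef_pos': array([ 207.18483682, -482.12344174,  241.74565935]), 'ee_rot': array([-6.30939616e-04,  9.79486600e-01,  2.01508319e-01,  2.11720582e-05]), 'force': array([-0.8631163 , -0.14091633, -0.38300015]), 'wrist_torque': array([ 0.00298893, -0.00410746, -0.02283782]), 'grip_force': 0.0, 'grip_width': 1.0021912716127697}
scene {'fx': 450.67853025085066, 'fy': 450.67853025085066, 'cx': 311.56110765205415, 'cy': 234.53798019034318, 'dist': array([0.02043962, 0.        , 0.        , 0.        , 0.        ]), 'cam_to_world': array([[-6.69323927e-01, -5.01549348e-01,  5.48136600e-01,
        -2.11273090e+02],
       [-7.42912876e-01,  4.42592823e-01, -5.02187268e-01,
         6.53735252e+02],
  
[... 553 characters left out ...]
 [ 6.90373063e-03, -8.38648114e-01, -5.44629855e-01,
         6.94817513e+02],
       [ 0.00000000e+00,  0.00000000e+00,  0.00000000e+00,
         1.00000000e+00]])}
{'fx': 342.5236766891112, 'fy': 342.5236766891112, 'cx': 317.10087957457995, 'cy': 242.8911300984576, 'dist': array([-0.04783279,  0.        ,  0.        ,  0.        ,  0.        ]), 'mount': array([[ 5.99221551e-04, -9.65062222e-01, -2.62020131e-01,
         6.59876665e+01],
       [ 9.99999820e-01,  5.67153719e-04,  1.98010795e-04,
        -4.23206387e-01],
       [-4.24870457e-05, -2.62020202e-01,  9.65062388e-01,
        -1.31618374e+02],
       [ 0.00000000e+00,  0.00000000e+00,  0.00000000e+00,
         1.00000000e+00]])}
```

View pics/scene0.png

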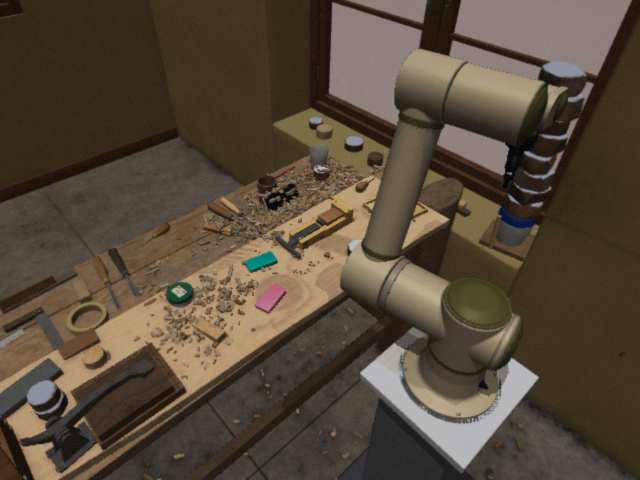

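View pics/side0.png

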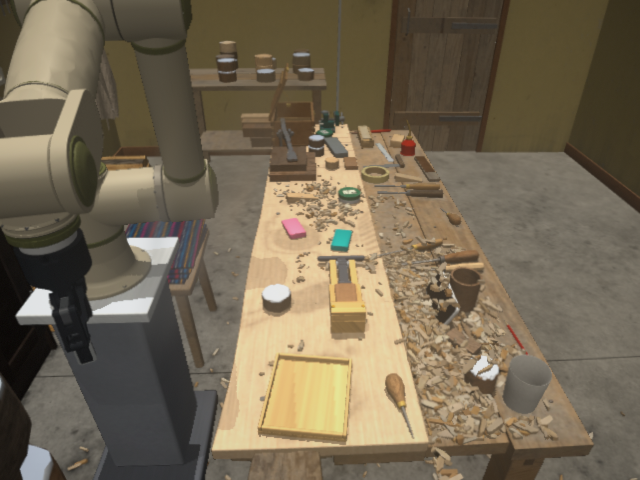

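The side view shows the tray (308,396), the holder with the keeper end towards the camera (345,290), the crossbar (340,258), the stamp blank (277,297), the awl (398,400) and the green tin (348,193). The turquoise (342,240) and pink (293,228) stones are decoys, and the brown one in the holder is the right one. The wedge is probably the piece at (300,196) in side, which is (209,329) in scene.

Run:
```python
import cv2,numpy as np
a=cv2.imread("pics/side0.png");b=cv2.imread("pics/scene0.png")
A=cv2.resize(a[235:335,260:400],None,fx=4,fy=4,interpolation=3)  # 560x400
B=cv2.resize(a[180:215,270:370],None,fx=4,fy=4,interpolation=3) #400x140
C=cv2.resize(b[305:350,180:240],None,fx=4,fy=4,interpolation=3) #240x180
o=np.zeros((590,800,3),np.uint8);o[:400,:560]=A;o[410:550,:400]=B;o[405:585,410:650]=C
cv2.imwrite("pics/c1.png",o)
D=cv2.resize(b[190:270,240:370],None,fx=6,fy=6,interpolation=3);cv2.imwrite("pics/c2.png",D)
```

```text
(no output)
```

View pics/c1.png

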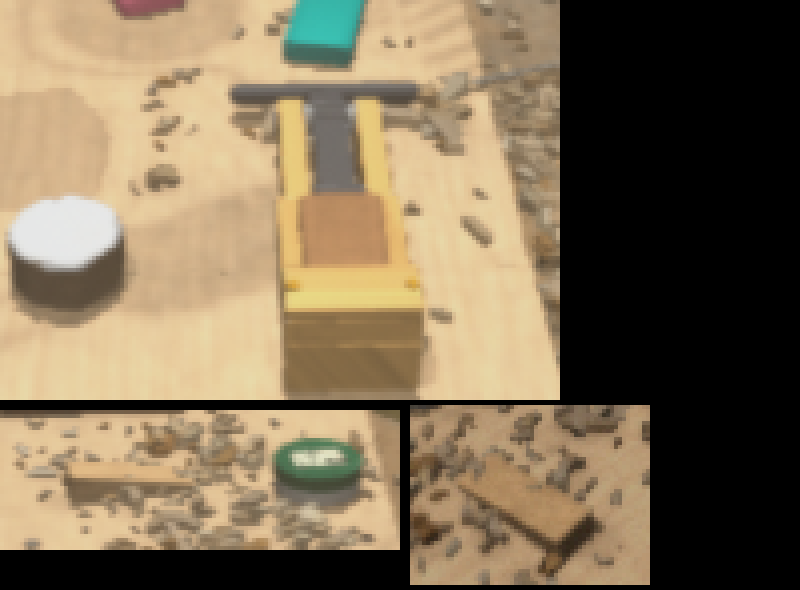

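```bash
cat > h.py <<'E'
import numpy as np,cv2
from rig import sense,eyes
from scipy.spatial.transform import Rotation as R
def cam(n,s=None):
    c=eyes.calibration(n)
    K=np.array([[c["fx"],0,c["cx"]],[0,c["fy"],c["cy"]],[0,0,1.]])
    if n!="wrist": T=c["cam_to_world"]
    else:
        T=np.eye(4);q=s["ee_rot"];T[:3,:3]=R.from_quat([q[1],q[2],q[3],q[0]]).as_matrix();T[:3,3]=s["eef_pos"];T=T@c["mount"]
    return K,c["dist"],T
def ray(c,p,z):
    K,d,T=c;u=cv2.undistortPoints(np.array([[p]],float),K,d)[0,0]
    v=T[:3,:3]@[u[0],u[1],1];o=T[:3,3];return o+v*(z-o[2])/v[2]
def proj(c,P):
    K,d,T=c;Ti=np.linalg.inv(T)
    return cv2.projectPoints(np.array(P,float).reshape(-1,3),cv2.Rodrigues(Ti[:3,:3])[0],Ti[:3,3],K,d)[0][:,0]
E
python3 - <<'E'
from h import *
a=cam("side");b=cam("scene")
S=lambda x,y:(260+x/4,235+y/4)
f=lambda c,p,z,n:print(n,ray(c,p,z).round(1))
f(a,S(353,288),58.5,"keeper");f(a,S(285,306),58.5,"kl");f(a,S(420,306),58.5,"kr")
f(a,S(235,94),15,"barL");f(a,S(416,92),15,"barR");f(a,S(345,220),50,"stone")
f(a,S(302,195),48,"stoneL+y");f(a,S(386,195),48,"stoneR+y")
f(a,S(67,265),17,"stampmid")
W=lambda x,y:(270+x/4,180+(y-410)/4)
f(a,W(68,503),0,"buttlow near");f(a,W(66,462),24,"butt top far");f(a,W(195,486),0,"tip near low")
C=lambda x,y:(180+(x-410)/4,305+(y-405)/4)
f(b,C(545,572),0,"butt low +y");f(b,C(597,535),0,"butt low -y");f(b,C(552,553),24,"butt top+y");f(b,C(590,515),24,"butt top -y");f(b,C(455,480),6,"tip top+y");f(b,C(490,450),6,"tip top -y")
for p,z in(((280,354),18),((353,360),18),((345,441),18),((261,432),18)):f(a,p,z,"tray")
f(a,(348,193),26,"tin")
E
```

```text
keeper [ 595.5 -221.8   58.5]
kl [ 559.3 -234.2   58.5]
kr [ 628.8 -237.1   58.5]
barL [541.9  16.4  15. ]
barR [658.4  14.   15. ]
stone [ 597.1 -155.7   50. ]
stoneL+y [ 574.9 -130.1   48. ]
stoneR+y [ 622.5 -132.    48. ]
stampmid [ 441.5 -149.1   17. ]
buttlow near [451.9 344.3   0. ]
butt top far [450.6 368.7  24. ]
tip near low [553.7 369.3   0. ]
butt low +y [448.1 385.4   0. ]
butt low -y [449.6 344.6   0. ]
butt top+y [441.2 380.9  24. ]
butt top -y [449.4 346.8  24. ]
tip top+y [545.  392.3   6. ]
tip top -y [551.1 361.7   6. ]
tray [ 454.6 -308.8   18. ]
tray [ 596.6 -330.2   18. ]
tray [ 567.  -502.6   18. ]
tray [ 429.2 -480.3   18. ]
tin [646.9 357.8  26. ]
```

View pics/c2.png

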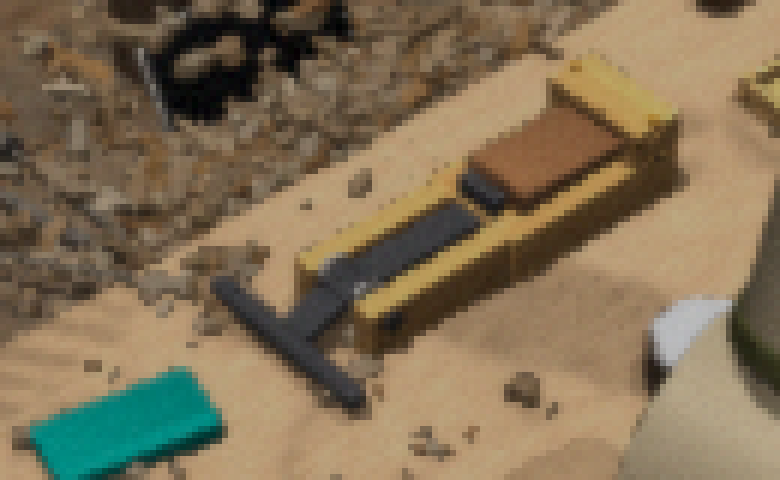

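The wedge's butt is at about (449,364) and its tip at about (549,376). The holder origin is at about (597,-116) with a yaw of about -0.02. Next I plan a move to a pose above the wedge, with tool x pointing to the butt so that joint 6 stays in range.

```bash
cat >> h.py <<'E'
def plan(p,phi,N,g=.085,start=None):
    s=sense();q=s["ee_rot"];M=R.from_quat([q[1],q[2],q[3],q[0]]).as_matrix()
    f=np.arctan2(M[1,0],M[0,0]);x=np.array(s["eef_pos"])
    if start is not None:x,f=np.array(start[:3],float),start[3]
    if f<-1:f+=2*np.pi
    d=(np.array(p,float)-x)/N/1000;df=(phi-f)/N
    print("from",x.round(1),round(f,3))
    for i in range(N):
        c,t=np.cos(f+i*df),np.sin(f+i*df)
        print([round(float(v),4) for v in(c*d[0]+t*d[1],t*d[0]-c*d[1],-d[2],0,0,-df,g)],"|" if i%5==4 else "")
E
python3 -c "
from h import *
plan((505,368,150),3.27,21)"
```

```text
from [ 207.2 -482.2  241.8] 0.406
[0.029, -0.0316, 0.0044, 0.0, 0.0, -0.1364, 0.085] 
[0.033, -0.0274, 0.0044, 0.0, 0.0, -0.1364, 0.085] 
[0.0365, -0.0226, 0.0044, 0.0, 0.0, -0.1364, 0.085] 
[0.0392, -0.0174, 0.0044, 0.0, 0.0, -0.1364, 0.085] 
[0.0412, -0.012, 0.0044, 0.0, 0.0, -0.1364, 0.085] |
[0.0424, -0.0062, 0.0044, 0.0, 0.0, -0.1364, 0.085] 
[0.0429, -0.0004, 0.0044, 0.0, 0.0, -0.1364, 0.085] 
[0.0426, 0.0054, 0.0044, 0.0, 0.0, -0.1364, 0.085] 
[0.0414, 0.0112, 0.0044, 0.0, 0.0, -0.1364, 0.085] 
[0.0395, 0.0167, 0.0044, 0.0, 0.0, -0.1364, 0.085] |
[0.0369, 0.0219, 0.0044, 0.0, 0.0, -0.1364, 0.085] 
[0.0336, 0.0267, 0.0044, 0.0, 0.0, -0.1364, 0.085] 
[0.0296, 0.031, 0.0044, 0.0, 0.0, -0.1364, 0.085] 
[0.0251, 0.0348, 0.0044, 0.0, 0.0, -0.1364, 0.085] 
[0.0202, 0.0379, 0.0044, 0.0, 0.0, -0.1364, 0.085] |
[0.0148, 0.0403, 0.0044, 0.0, 0.0, -0.1364, 0.085] 
[0.0092, 0.0419, 0.0044, 0.0, 0.0, -0.1364, 0.085] 
[0.0034, 0.0428, 0.0044, 0.0, 0.0, -0.1364, 0.085] 
[-0.0024, 0.0428, 0.0044, 0.0, 0.0, -0.1364, 0.085] 
[-0.0082, 0.0421, 0.0044, 0.0, 0.0, -0.1364, 0.085] |
[-0.0139, 0.0406, 0.0044, 0.0, 0.0, -0.1364, 0.085]
```

```bash
python3 -m jog '[[0.029,-0.032,0.004,0,0,-0.136,0.085],[0.033,-0.027,0.004,0,0,-0.136,0.085],[0.036,-0.023,0.004,0,0,-0.136,0.085],[0.039,-0.017,0.004,0,0,-0.136,0.085],[0.041,-0.012,0.004,0,0,-0.136,0.085]]' && python3 -m jog '[[0.042,-0.006,0.004,0,0,-0.136,0.085],[0.043,0,0.004,0,0,-0.136,0.085],[0.043,0.005,0.004,0,0,-0.136,0.085],[0.041,0.011,0.004,0,0,-0.136,0.085],[0.040,0.017,0.004,0,0,-0.136,0.085]]' && python3 -m jog '[[0.037,0.022,0.004,0,0,-0.136,0.085],[0.034,0.027,0.004,0,0,-0.136,0.085],[0.030,0.031,0.004,0,0,-0.136,0.085],[0.025,0.035,0.004,0,0,-0.136,0.085],[0.020,0.038,0.004,0,0,-0.136,0.085]]' && python3 -m jog '[[0.015,0.040,0.004,0,0,-0.136,0.085],[0.009,0.042,0.004,0,0,-0.136,0.085],[0.003,0.043,0.004,0,0,-0.136,0.085],[-0.002,0.043,0.004,0,0,-0.136,0.085],[-0.008,0.042,0.004,0,0,-0.136,0.085]]' && python3 -m jog '[[-0.014,0.041,0.004,0,0,-0.136,0.085],[0,0,0,0,0,0,0.085]]'
python3 - <<'E'
from h import *
s=sense();im=eyes.capture("wrist")
np.savez("w1.npz",ee_rot=s["ee_rot"],eef_pos=s["eef_pos"])
cv2.imwrite("pics/w1.png",im[:,:,::-1]);print(s["joints"])
plan((505,368,150),3.27,2)
E
```

```text
time_s: 0.6
eef_pos: [277.9, -278.8, 221.9]
ee_rot: [-0.0, 0.855, 0.519, 0.0]
force: [0.9, 0.3, 1.3]
grip_width: 0.997
grip_force: 0.0
time_s: 1.1
eef_pos: [349.5, -76.5, 202.2]
ee_rot: [0.0, 0.633, 0.774, 0.0]
force: [0.6, -0.5, -0.8]
grip_width: 0.995
grip_force: 0.0
time_s: 1.6
eef_pos: [421.9, 126.8, 182.0]
ee_rot: [-0.0, 0.338, 0.941, -0.0]
force: [0.4, -0.9, -0.1]
grip_width: 0.997
grip_force: 0.0
time_s: 2.1
eef_pos: [494.0, 328.7, 161.7]
ee_rot: [-0.0, 0.005, 1.0, -0.0]
force: [1.3, -1.2, 0.3]
grip_width: 0.992
grip_force: 0.0
time_s: 2.3
eef_pos: [508.4, 371.2, 156.1]
ee_rot: [-0.001, -0.064, 0.998, 0.0]
force: [-0.1, -0.2, -0.6]
grip_width: 0.996
grip_force: 0.0
[ 4.44571837e-01  6.13951774e-01  1.27012401e+00  7.34521453e-04
  1.25908492e+00 -1.25361414e+00]
from [508.1 369.2 156.6] 3.264
[0.0016, -0.0004, 0.0033, 0.0, 0.0, -0.0028, 0.085] 
[0.0016, -0.0004, 0.0033, 0.0, 0.0, -0.0028, 0.085]
```

View pics/w1.png

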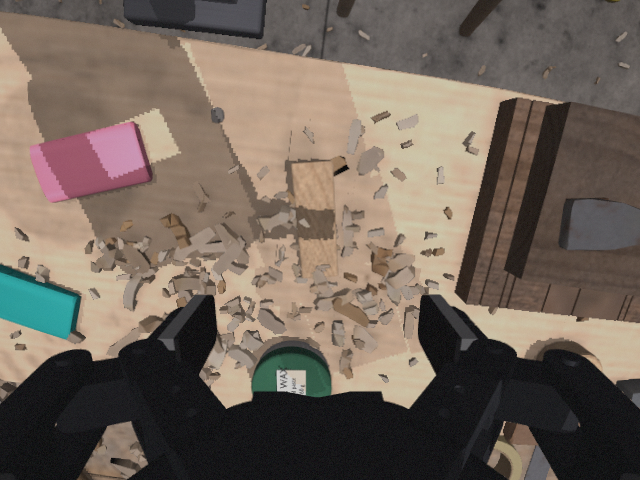

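The wedge's thick end spans (292,163)-(333,160), and its thin end is at about (302,272)-(337,275). The tin is at (291,375), clear of the fingers.

Run:
```python
from h import *
im=cv2.imread("pics/w1.png")
cv2.imwrite("pics/c3.png",cv2.resize(im[140:300,240:400],None,fx=3.7,fy=3.7,interpolation=3))
c=cam("wrist",np.load("w1.npz"))
for p,z in(((292,163),24),((333,160),24),((302,272),6),((337,275),6),((291,368),26),((75,325),16)):print(p,ray(c,p,z).round(1))
```

```text
(292, 163) [453.7 345.5  24. ]
(333, 160) [447.6 375.8  24. ]
(302, 272) [545.7 363.1   6. ]
(337, 275) [544.6 393.8   6. ]
(291, 368) [629.3 363.8  26. ]
(75, 325) [619.7 164.7  16. ]
```

View pics/c3.png

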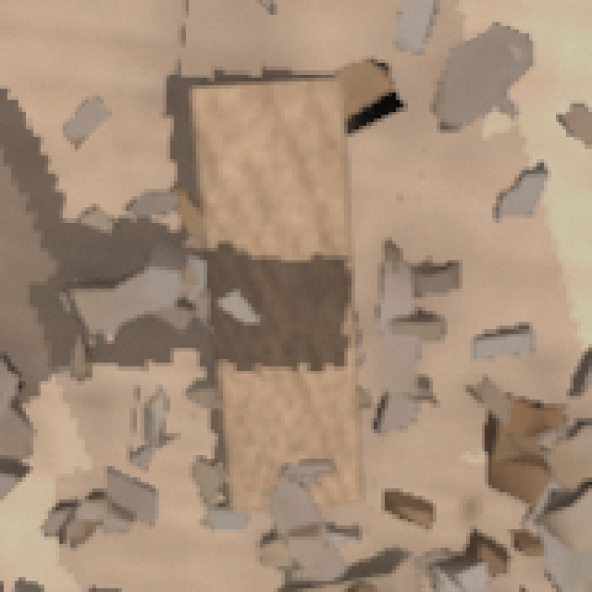

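The top corners give the butt at (451,361) and the tip at (549,378.5), a length of 99.5 mm as expected. I grasp 82 mm from the tip.

```bash
python3 -c "
from h import *
plan((468,364,50),3.325,3,.06)
plan((468,364,14),3.325,1,.06,start=(468,364,50,3.325))"
```

```text
from [508.1 369.2 156.6] 3.264
[0.0135, -0.0001, 0.0355, 0.0, 0.0, -0.0202, 0.06] 
[0.0135, 0.0002, 0.0355, 0.0, 0.0, -0.0202, 0.06] 
[0.0135, 0.0005, 0.0355, 0.0, 0.0, -0.0202, 0.06] 
from [468. 364.  50.] 3.325
[-0.0, 0.0, 0.036, 0.0, 0.0, -0.0, 0.06]
```

```bash
python3 -m jog '[[0.0135,0,0.0355,0,0,-0.02,0.06],[0.0135,0,0.0355,0,0,-0.02,0.06],[0.0135,0.0005,0.0355,0,0,-0.02,0.06],[0,0,0.018,0,0,0,0.06],[0,0,0.018,0,0,0,0.06]]' && python3 -m jog '[[0,0,0,0,0,0,0.06],[0,0,0,0,0,0,0.03],[0,0,0,0,0,0,0.02],[0,0,0,0,0,0,0.02],[0,0,0,0,0,0,0.02]]' 30 && python3 -m jog '[[0,0,0,0,0,0,0.02],[0,0,0,0,0,0,0.02]]'; python3 -c "
from h import *
plan((468,364,14),3.325,1)"
```

```text
time_s: 2.85
eef_pos: [467.8, 361.4, 15.0]
ee_rot: [-0.001, -0.089, 0.996, -0.0]
force: [0.2, -0.0, 0.3]
grip_width: 0.704
grip_force: 0.0
time_s: 3.35
eef_pos: [469.1, 362.6, 17.3]
ee_rot: [0.001, -0.09, 0.996, 0.0]
force: [-0.1, -1.5, 6.4]
grip_width: 0.368
grip_force: 30.9
time_s: 3.55
eef_pos: [469.1, 362.7, 17.3]
ee_rot: [0.001, -0.09, 0.996, 0.0]
force: [-1.2, -1.1, 6.5]
grip_width: 0.369
grip_force: 30.9
from [469.1 362.7  17.3] 3.322
[0.0008, 0.0015, 0.0033, 0.0, 0.0, -0.0033, 0.085]
```

```bash
python3 -c "
from h import *
plan((575,-30,160),1.55,13,.02,start=(469,362.5,57,3.322))"
```

```text
from [469.  362.5  57. ] 3.322
[-0.0026, -0.0312, -0.0079, 0.0, 0.0, 0.1363, 0.02] 
[-0.0068, -0.0305, -0.0079, 0.0, 0.0, 0.1363, 0.02] 
[-0.0109, -0.0293, -0.0079, 0.0, 0.0, 0.1363, 0.02] 
[-0.0148, -0.0276, -0.0079, 0.0, 0.0, 0.1363, 0.02] 
[-0.0184, -0.0253, -0.0079, 0.0, 0.0, 0.1363, 0.02] |
[-0.0217, -0.0226, -0.0079, 0.0, 0.0, 0.1363, 0.02] 
[-0.0245, -0.0194, -0.0079, 0.0, 0.0, 0.1363, 0.02] 
[-0.0269, -0.0159, -0.0079, 0.0, 0.0, 0.1363, 0.02] 
[-0.0288, -0.0121, -0.0079, 0.0, 0.0, 0.1363, 0.02] 
[-0.0302, -0.0081, -0.0079, 0.0, 0.0, 0.1363, 0.02] |
[-0.031, -0.0039, -0.0079, 0.0, 0.0, 0.1363, 0.02] 
[-0.0313, 0.0004, -0.0079, 0.0, 0.0, 0.1363, 0.02] 
[-0.0309, 0.0046, -0.0079, 0.0, 0.0, 0.1363, 0.02]
```

```bash
python3 -m jog '[[0,0,-0.02,0,0,0,0.02],[0,0,-0.02,0,0,0,0.02],[-0.003,-0.031,-0.008,0,0,0.136,0.02],[-0.007,-0.031,-0.008,0,0,0.136,0.02],[-0.011,-0.029,-0.008,0,0,0.136,0.02]]' && python3 -m jog '[[-0.015,-0.028,-0.008,0,0,0.136,0.02],[-0.018,-0.025,-0.008,0,0,0.136,0.02],[-0.022,-0.023,-0.008,0,0,0.136,0.02],[-0.025,-0.019,-0.008,0,0,0.136,0.02],[-0.027,-0.016,-0.008,0,0,0.136,0.02]]' && python3 -m jog '[[-0.029,-0.012,-0.008,0,0,0.136,0.02],[-0.030,-0.008,-0.008,0,0,0.136,0.02],[-0.031,-0.004,-0.008,0,0,0.136,0.02],[-0.031,0,-0.008,0,0,0.136,0.02],[-0.031,0.005,-0.008,0,0,0.136,0.02]]' && python3 -m jog '[[0,0,0,0,0,0,0.02],[0,0,0,0,0,0,0.02]]'
python3 - <<'E'
from h import *
s=sense();im=eyes.capture("wrist");im2=eyes.capture("side")
np.savez("w2.npz",ee_rot=s["ee_rot"],eef_pos=s["eef_pos"])
o=np.zeros((600,800,3),np.uint8);o[:480,:640]=im[:,:,::-1]
o[300:600,500:800]=cv2.resize(im2[180:300,280:400,::-1],(300,300),interpolation=3)
cv2.imwrite("pics/w2.png",o);print(s["joints"])
plan((550,130,60),1.55,4)
E
```

```text
time_s: 4.05
eef_pos: [493.7, 271.0, 80.6]
ee_rot: [0.0, 0.116, 0.993, 0.0]
force: [0.0, -0.2, -1.5]
grip_width: 0.365
grip_force: 30.2
time_s: 4.55
eef_pos: [535.3, 119.1, 120.7]
ee_rot: [0.0, 0.441, 0.897, 0.0]
force: [1.0, -0.3, 0.4]
grip_width: 0.368
grip_force: 30.2
time_s: 5.05
eef_pos: [576.3, -31.4, 160.7]
ee_rot: [0.0, 0.715, 0.699, 0.0]
force: [0.0, -0.1, -0.6]
grip_width: 0.368
grip_force: 30.2
time_s: 5.25
eef_pos: [576.1, -30.3, 160.0]
ee_rot: [0.0, 0.713, 0.701, 0.0]
force: [-0.9, -0.1, -0.2]
grip_width: 0.362
grip_force: 30.2
[-2.55683517e-01  4.98216014e-01  1.44950324e+00  2.23735894e-04
  1.19374163e+00 -2.39072936e-01]
from [575.8 -29.3 159.7] 1.556
[0.0397, -0.0071, 0.0249, 0.0, 0.0, 0.0014, 0.085] 
[0.0397, -0.0071, 0.0249, 0.0, 0.0, 0.0014, 0.085] 
[0.0397, -0.0072, 0.0249, 0.0, 0.0, 0.0014, 0.085] 
[0.0397, -0.0072, 0.0249, 0.0, 0.0, 0.0014, 0.085]
```

View pics/w2.png

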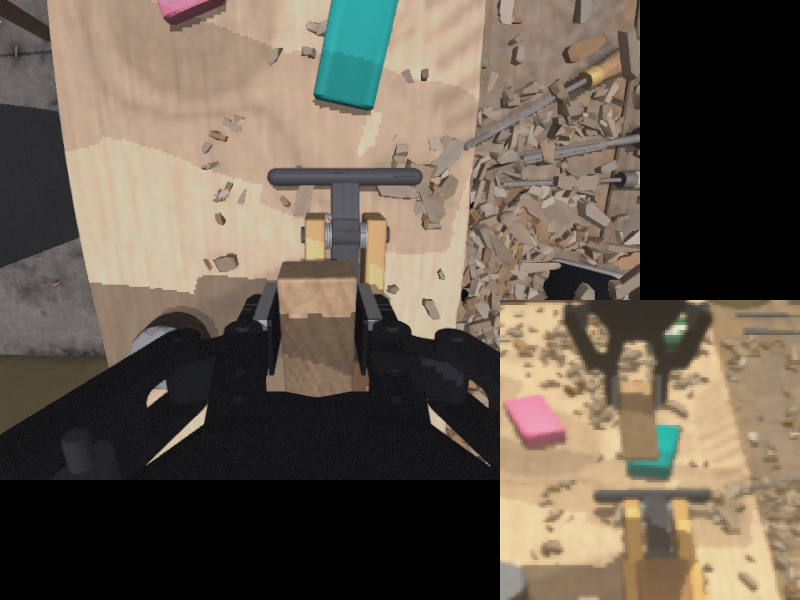

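The wrist view shows the bar ends at (267,177) and (423,177), the turquoise block's near edge at (315,98)-(372,109), and the wedge in the grip (upper butt edge on row 283).

Run:
```python
from h import *
c=cam("wrist",np.load("w2.npz"));z0=159.8-17.3
for n,p,z in(("barL",(267,177),15),("barR",(423,177),15),("tqL",(315,98),14),("tqR",(372,109),14),("railL",(305,214),34),("railR",(386,214),34),("bt l",(278,284),z0+24),("bt r",(356,282),z0+24),("bb l",(282,263),z0),("bb r",(354,262),z0)):print(n,ray(c,p,z).round(1))
```

```text
barL [536.5  16.2  15. ]
barR [661.2  14.4  15. ]
tqL [575.8  74.8  14. ]
tqR [619.3  66.3  14. ]
railL [566.8 -10.8  34. ]
railR [628.7 -11.7  34. ]
bt l [560.6 -14.2 166.5]
bt r [591.2 -13.9 166.5]
bb l [559.9 -13.6 142.5]
bb r [592.9 -13.6 142.5]
```

The bar is 124.7 mm long in the measurement, as it should be. Its middle is at (598.9,15.3) with a yaw of -0.014, and the wedge sits centred and square in the grip. I stage at x=540 so the right finger clears the turquoise block, then slide along -y.

```bash
python3 -m jog '[[0.035,-0.009,0,0,0,0,0.02],[0.036,-0.009,0.02,0,0,0,0.02],[0.036,-0.010,0.04,0,0,0,0.02],[0.036,-0.0095,0.04,0,0,0,0.02],[0,0,0,0,0,0,0.02]]' && python3 -m jog '[[0,0,0.021,0,0,0,0.02],[0,0,0.018,0,0,0,0.02],[0,0,0.002,0,0,0,0.02],[0,0,0,0,0,0,0.02]]'; python3 -c "
from h import *
plan((540,113,17.5),1.556,1)
s=sense()
np.savez('w3.npz',ee_rot=s['ee_rot'],eef_pos=s['eef_pos'])
cv2.imwrite('pics/w3.png',eyes.capture('wrist')[:,:,::-1])
a=eyes.capture('side')[:,:,::-1]
cv2.imwrite('pics/s3.png',a)
"
```

```text
time_s: 5.85
eef_pos: [538.3, 111.5, 62.2]
ee_rot: [-0.004, 0.711, 0.703, -0.003]
force: [-0.5, -0.7, 0.1]
grip_width: 0.366
grip_force: 30.2
time_s: 6.25
eef_pos: [542.9, 107.4, 26.2]
ee_rot: [0.0, 0.713, 0.701, 0.0]
force: [-0.3, 0.4, 0.8]
grip_width: 0.367
grip_force: 30.2
from [542.9 107.4  26.2] 1.555
[0.0056, -0.0029, 0.0087, 0.0, 0.0, -0.0015, 0.085]
```

```bash
python3 -m jog '[[0.006,-0.003,0,0,0,0,0.02],[0,0,0.0045,0,0,0,0.02],[0,0,0.0045,0,0,0,0.02],[0,0,0,0,0,0,0.02]]'; python3 -c "
from h import *
plan((540,113,17.5),1.556,1)"
```

```text
time_s: 6.75
eef_pos: [540.1, 113.4, 16.7]
ee_rot: [0.0, 0.713, 0.701, 0.0]
force: [-0.2, 1.4, 2.6]
grip_width: 0.364
grip_force: 30.6
from [540.1 113.4  16.7] 1.554
[-0.0004, -0.0001, -0.0008, 0.0, 0.0, -0.0019, 0.085]
```

```bash
python3 -m jog '[[-0.010,0.0005,0,0,0,0,0.02],[-0.010,0.0005,0,0,0,0,0.02],[-0.010,0.0005,0,0,0,0,0.02],[-0.010,0.0005,0,0,0,0,0.02],[-0.010,0.0005,0,0,0,0,0.02]]' && python3 -m jog '[[-0.006,0.0005,0,0,0,0,0.02],[-0.006,0.0005,0,0,0,0,0.02],[-0.004,0.0005,0,0,0,0,0.02],[0,0,0,0,0,0,0.02]]'; python3 -c "
from h import *
plan((540,113,17.5),1.556,1)"
```

```text
time_s: 7.25
eef_pos: [541.2, 63.6, 16.7]
ee_rot: [-0.001, 0.713, 0.701, 0.001]
force: [-0.7, 13.2, 4.2]
grip_width: 0.361
grip_force: 30.8
time_s: 7.65
eef_pos: [542.4, 46.9, 16.7]
ee_rot: [-0.001, 0.714, 0.701, 0.0]
force: [-1.4, 4.8, 4.5]
grip_width: 0.362
grip_force: 30.8
from [542.4  46.9  16.7] 1.553
[0.0661, -0.0036, -0.0008, 0.0, 0.0, -0.0034, 0.085]
```

```bash
python3 -m jog '[[-0.003,0.0005,0,0,0,0,0.02],[-0.003,0.0005,0,0,0,0,0.02],[0,0,0,0,0,0,0.02]]' && python3 -m jog '[[0,0,0,0,0,0,0.034],[0,0,0,0,0,0,0.04],[0,0,0,0,0,0,0.05],[0,0,0,0,0,0,0.05]]' && python3 -m jog '[[0,0,-0.03,0,0,0,0.05],[0,0,-0.045,0,0,0,0.05],[0,0,-0.045,0,0,0,0.05],[-0.04,0.02,-0.02,0,0,0,0.05],[-0.04,0.02,0,0,0,0,0.05]]'  && python3 -m jog '[[0,0,0,0,0,0,0.06],[0,0,0,0,0,0,0.06]]'
python3 - <<'E'
from h import *
s=sense();im=eyes.capture("wrist");im2=eyes.capture("side")
np.savez("w4.npz",ee_rot=s["ee_rot"],eef_pos=s["eef_pos"])
o=np.zeros((600,800,3),np.uint8);o[:480,:640]=im[:,:,::-1]
o[300:600,500:800]=cv2.resize(im2[220:320,300:400,::-1],(300,300),interpolation=3)
cv2.imwrite("pics/w4.png",o);print(s["joints"])
plan((550,130,60),1.55,1)
E
```

```text
time_s: 7.95
eef_pos: [543.3, 41.2, 16.7]
ee_rot: [-0.001, 0.713, 0.701, 0.0]
force: [-1.7, 7.7, 4.8]
grip_width: 0.365
grip_force: 30.9
time_s: 8.35
eef_pos: [543.5, 40.9, 16.5]
ee_rot: [-0.0, 0.713, 0.701, -0.0]
force: [0.2, -0.8, -0.3]
grip_width: 0.587
grip_force: 0.0
time_s: 8.85
eef_pos: [583.9, -40.3, 160.7]
ee_rot: [0.003, 0.712, 0.702, 0.002]
force: [1.0, 1.0, -0.7]
grip_width: 0.586
grip_force: 0.0
time_s: 9.05
eef_pos: [582.0, -40.0, 156.2]
ee_rot: [-0.0, 0.714, 0.701, -0.0]
force: [-0.0, 0.1, 0.8]
grip_width: 0.704
grip_force: 0.0
[-2.69385316e-01  5.16186450e-01  1.43142865e+00  1.21098558e-04
  1.19495830e+00 -2.50967413e-01]
from [581.7 -38.6 156.2] 1.554
[0.1681, -0.0345, 0.0962, 0.0, 0.0, 0.0044, 0.085]
```

View pics/w4.png

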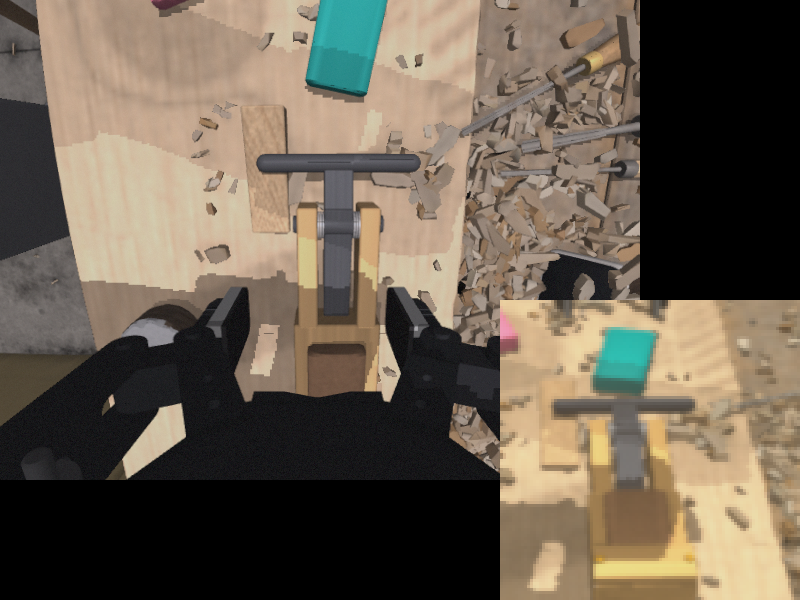

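The wedge lies under the bar's left end with its tip at row 232, the bar is at row 163, and the nose has gone below the deck. I check the insertion depth in numbers and locate the stone.

Run:
```python
from h import *
c=cam("wrist",np.load("w4.npz"))
for n,p,z in(("tipL",(251,234),6),("tipR",(288,231),6),("butL",(241,106),24),("butR",(285,105),24),("barL",(257,163),23),("barR",(420,163),23),("barL",(257,163),21),("barR",(420,163),21),("stoneL+y?",(308,345),50),("stoneR",(364,345),50),("deckL",(296,322),34),("deckR",(379,325),34)):print(n,ray(c,p,z).round(1))
J=lambda x,y,z:[597.0+np.cos(-.0145)*x-np.sin(-.0145)*y,-114.7+np.sin(-.0145)*x+np.cos(-.0145)*y,z]
print("bar mid",J(0,130,15),"keeper",J(0,-105.5,58))
print(proj(c,[J(-36,2,34),J(36,2,34),J(-24,-15,51),J(24,-15,51)]).round(0))
print("side",proj(cam("side"),[J(-29,-88,58.5),J(29,-88,58.5),J(-24,-15,51),J(24,-15,51)]).round(0))
```

```text
tipL [525.4 -41.2   6. ]
tipR [556.9 -39.1   6. ]
butL [528.  59.  24.]
butR [560.   58.9  24. ]
barL [537.1  18.1  23. ]
barR [660.6  16.   23. ]
barL [536.7  18.   21. ]
barR [661.2  16.   21. ]
stoneL+y? [ 572.9 -121.1   50. ]
stoneR [ 617.  -121.9   50. ]
deckL [ 563.  -109.4   34. ]
deckR [ 631.3 -113.4   34. ]
bar mid [np.float64(598.8849339471527), np.float64(15.286333989442412), 15] keeper [np.float64(595.470303604426), np.float64(-220.18890950681674), 58]
[[294. 325.]
 [381. 325.]
 [308. 355.]
 [369. 355.]]
side [[334. 301.]
 [361. 301.]
 [335. 283.]
 [356. 282.]]
```

The bar bears 57 mm from the wedge's tip, which means 16 mm under the bar and an angle of about 0.18. Next I go to the stone, gripping at jig y -55 at about (596,-170), with the fingertips staying above the deck.

```bash
python3 -m jog '[[-0.044,0.006,0,0,0,0,0.066],[-0.044,0.006,0.015,0,0,0,0.066],[-0.043,0.005,0.02,0,0,0,0.066],[0,0,0.03,0,0,0,0.066],[0,0,0.02,0,0,0,0.066]]' && python3 -m jog '[[0,0,0.01,0,0,0,0.066],[0,0,0,0,0,0,0.066],[0,0,0,0,0,0,0.066]]'
python3 - <<'E'
from h import *
s=sense();im=eyes.capture("wrist");im2=eyes.capture("side")
o=np.zeros((480,800,3),np.uint8);o[:480,:640]=im[:,:,::-1]
o[0:300,400:800]=cv2.resize(im2[230:320,290:410,::-1],(400,300),interpolation=3)
cv2.imwrite("pics/w5.png",o)
plan((596.2,-169.7,51),1.556,1)
E
```

```text
time_s: 9.65
eef_pos: [596.1, -170.4, 69.4]
ee_rot: [-0.001, 0.713, 0.701, -0.0]
force: [0.2, -0.2, 0.8]
grip_width: 0.774
grip_force: 0.0
time_s: 9.95
eef_pos: [597.5, -170.2, 62.7]
ee_rot: [0.001, 0.713, 0.701, 0.0]
force: [-0.0, 0.1, 1.5]
grip_width: 0.769
grip_force: 0.0
from [ 597.6 -170.5   63.1] 1.554
[0.0008, -0.0015, 0.0121, 0.0, 0.0, -0.0015, 0.085]
```

View pics/w5.png

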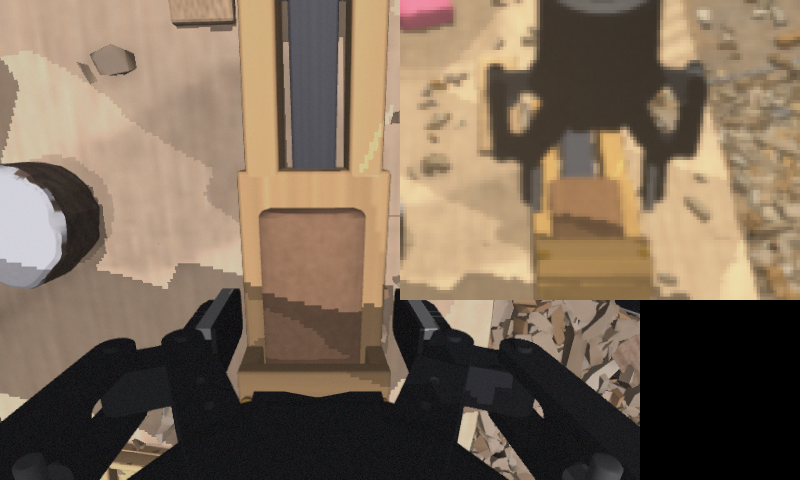

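The stone spans columns 260-365 between the fingers (240 and 395), and the nose is sunk, with the deck clear in front. I lower and grip.

```bash
python3 -m jog '[[0.001,-0.0015,0.006,0,0,0,0.066],[0,0,0.0055,0,0,0,0.066],[0,0,0,0,0,0,0.066]]' && python3 -m jog '[[0,0,0,0,0,0,0.05],[0,0,0,0,0,0,0.04],[0,0,0,0,0,0,0.04],[0,0,0,0,0,0,0.04]]' 30
```

```text
time_s: 10.35
eef_pos: [595.0, -169.4, 49.3]
ee_rot: [-0.001, 0.713, 0.701, -0.0]
force: [-0.5, 1.2, -0.2]
grip_width: 0.77
grip_force: 0.0
time_s: 10.75
eef_pos: [595.7, -169.8, 50.5]
ee_rot: [0.0, 0.713, 0.701, 0.0]
force: [0.8, -0.5, 3.3]
grip_width: 0.548
grip_force: 31.1
```

```bash
python3 -m jog '[[0.006,0,0,0,0,0,0.04],[0.008,0,0,0,0,0,0.04],[0.008,0,0,0,0,0,0.04],[0.008,0,0,0,0,0,0.04],[0,0,0,0,0,0,0.04]]'
python3 - <<'E'
from h import *
im=eyes.capture("wrist");im2=eyes.capture("side")
o=np.zeros((480,800,3),np.uint8);o[:480,:640]=im[:,:,::-1]
o[0:300,400:800]=cv2.resize(im2[230:320,290:410,::-1],(400,300),interpolation=3)
cv2.imwrite("pics/w6.png",o)
E
```

```text
time_s: 11.25
eef_pos: [596.2, -138.0, 50.4]
ee_rot: [-0.0, 0.713, 0.701, 0.0]
force: [-0.3, 2.6, 5.9]
grip_width: 0.546
grip_force: 31.5
```

View pics/w6.png

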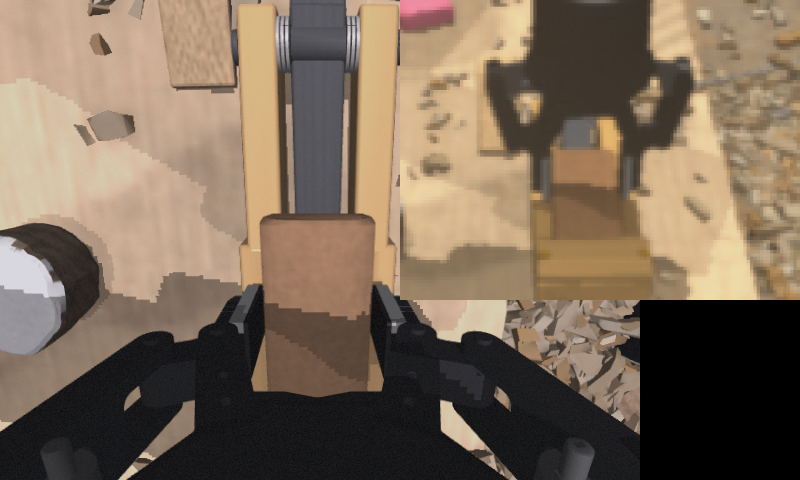

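The stone came along with the hand by about 31 mm and is out from under the keeper. I lift it and carry it to the tray, whose centre is at about (512,-405).

```bash
python3 -m jog '[[0,0,-0.01,0,0,0,0.04],[0,0,-0.025,0,0,0,0.04],[0,0,-0.035,0,0,0,0.04],[0,0,-0.02,0,0,0,0.04],[0,0,0,0,0,0,0.04]]'; python3 -c "
from h import *
plan((513,-400,138),1.42,8,.04)"
```

```text
time_s: 11.85
eef_pos: [597.0, -140.0, 143.2]
ee_rot: [0.002, 0.713, 0.701, 0.001]
force: [-0.1, 0.0, -0.5]
grip_width: 0.545
grip_force: 31.0
from [ 597.  -140.   143.2] 1.554
[-0.0327, -0.01, 0.0007, 0.0, 0.0, 0.0167, 0.04] 
[-0.0328, -0.0094, 0.0007, 0.0, 0.0, 0.0167, 0.04] 
[-0.033, -0.0089, 0.0007, 0.0, 0.0, 0.0167, 0.04] 
[-0.0331, -0.0083, 0.0007, 0.0, 0.0, 0.0167, 0.04] 
[-0.0333, -0.0077, 0.0007, 0.0, 0.0, 0.0167, 0.04] |
[-0.0334, -0.0072, 0.0007, 0.0, 0.0, 0.0167, 0.04] 
[-0.0335, -0.0066, 0.0007, 0.0, 0.0, 0.0167, 0.04] 
[-0.0336, -0.0061, 0.0007, 0.0, 0.0, 0.0167, 0.04]
```

```bash
python3 -m jog '[[-0.033,-0.010,0,0,0,0.017,0.04],[-0.033,-0.0095,0,0,0,0.017,0.04],[-0.033,-0.009,0,0,0,0.017,0.04],[-0.033,-0.0085,0,0,0,0.017,0.04],[-0.033,-0.008,0,0,0,0.017,0.04]]' && python3 -m jog '[[-0.033,-0.007,0,0,0,0.017,0.04],[-0.033,-0.0065,0,0,0,0.017,0.04],[-0.034,-0.006,0,0,0,0.017,0.04],[0,0,0,0,0,0,0.04],[0,0,0,0,0,0,0.04]]'
python3 - <<'E'
from h import *
s=sense();im=eyes.capture("wrist")
plan((513,-400,40),1.42,1,.04)
c=cam("side");im2=eyes.capture("side")
cv2.imwrite("pics/s7.png",im2[:,:,::-1])
# stone in hand: brown pixels in side and tray corners by colour
h=cv2.cvtColor(im2[300:460,230:400],cv2.COLOR_RGB2HSV)
m=((h[...,0]>14)&(h[...,0]<28)&(h[...,1]>110)&(h[...,2]>110)).astype(np.uint8)
m=cv2.morphologyEx(m,cv2.MORPH_OPEN,np.ones((3,3)))
k=max(cv2.findContours(m,0,2)[0],key=cv2.contourArea)
hu=cv2.convexHull(k);q=cv2.approxPolyDP(hu,6,True)[:,0]+[230,300]
print(q,[ray(c,p,18).round(0)[:2] for p in q])
E
```

```text
time_s: 12.35
eef_pos: [541.5, -303.0, 138.6]
ee_rot: [-0.001, 0.742, 0.67, -0.0]
force: [0.4, 0.6, -0.7]
grip_width: 0.542
grip_force: 31.0
time_s: 12.85
eef_pos: [510.8, -399.0, 138.6]
ee_rot: [-0.001, 0.759, 0.651, 0.0]
force: [0.5, 0.1, -1.7]
grip_width: 0.537
grip_force: 31.0
from [ 511.3 -398.4  139. ] 1.418
[-0.0014, 0.002, 0.099, 0.0, 0.0, -0.002, 0.04] 
[[351 359]
 [345 441]
 [258 432]
 [278 354]
 [319 347]] [array([ 593., -327.]), array([ 567., -503.]), array([ 424., -480.]), array([ 451., -309.]), array([ 532., -293.])]
```

The tray's centre is confirmed at about (509,-405). I lower the stone.

```bash
python3 -m jog '[[0,0,0.035,0,0,0,0.04],[0,0,0.035,0,0,0,0.04],[0,0,0.03,0,0,0,0.04],[0,0,0.008,0,0,0,0.04],[0,0,0,0,0,0,0.04]]' && python3 -m jog '[[0,0,0.004,0,0,0,0.04],[0,0,0.003,0,0,0,0.04],[0,0,0,0,0,0,0.04]]'
```

```text
time_s: 13.45
eef_pos: [511.5, -398.2, 31.5]
ee_rot: [-0.001, 0.759, 0.651, 0.0]
force: [0.1, -0.3, -0.3]
grip_width: 0.547
grip_force: 31.1
time_s: 13.75
eef_pos: [511.6, -399.3, 25.8]
ee_rot: [0.0, 0.759, 0.651, 0.0]
force: [-0.7, -0.5, 0.9]
grip_width: 0.544
grip_force: 31.1
```

```bash
python3 -m jog '[[0,0,0.0015,0,0,0,0.04],[0,0,0.0015,0,0,0,0.04],[0,0,0,0,0,0,0.04]]'
```

```text
time_s: 14.05
eef_pos: [511.5, -399.4, 22.5]
ee_rot: [0.0, 0.759, 0.651, -0.0]
force: [-0.3, 0.8, 1.7]
grip_width: 0.543
grip_force: 31.4
```

```bash
python3 -m jog '[[0,0,0,0,0,0,0.05],[0,0,0,0,0,0,0.06],[0,0,0,0,0,0,0.066],[0,0,0,0,0,0,0.066]]' && python3 -m jog '[[0,0,-0.02,0,0,0,0.066],[0,0,-0.04,0,0,0,0.066],[0,0,-0.045,0,0,0,0.066],[0,0,-0.045,0,0,0,0.066],[0,0,0,0,0,0,0.066]]'
python3 - <<'E'
from h import *
s=sense();im=eyes.capture("wrist");c=cam("wrist",s);print(s["eef_pos"].round(1))
cv2.imwrite("pics/w8.png",im[:,:,::-1])
h=cv2.cvtColor(im,cv2.COLOR_RGB2HSV)
# colour at where the stone top should be
P=np.array([[510+dx,-405+dy,22] for dx,dy in((0,0),(0,25),(12,15),(40,20),(-40,20))],float)
for p in proj(c,P).round().astype(int):
    print(p,im[p[1],p[0]] if 0<=p[1]<480 else None,h[p[1],p[0]])
E
```

```text
time_s: 14.45
eef_pos: [511.4, -399.2, 22.1]
ee_rot: [-0.0, 0.759, 0.651, -0.0]
force: [-0.6, 0.5, 0.3]
grip_width: 0.773
grip_force: 0.0
time_s: 14.95
eef_pos: [513.1, -400.9, 179.3]
ee_rot: [0.006, 0.759, 0.651, 0.0]
force: [-0.2, -0.3, 0.5]
grip_width: 0.774
grip_force: 0.0
[ 513.1 -400.9  179.3]
[313 233] [177 135 106] [ 12 102 177]
[308 205] [158 120  93] [ 12 105 158]
[324 214] [172 131 103] [ 12 102 172]
[356 204] [210 175 131] [ 17  96 210]
[263 218] [213 186 137] [ 19  91 213]
```

Run:
```python
from h import *
s=sense();im=eyes.capture("wrist");c=cam("wrist",s)
h=cv2.cvtColor(im,cv2.COLOR_RGB2HSV)
m=((h[...,0]<15)&(h[...,1]>80)&(h[...,2]>60)).astype(np.uint8);m=cv2.morphologyEx(m,2,np.ones((5,5)))
n,l,st,ce=cv2.connectedComponentsWithStats(m);i=l[225,313]
q=cv2.boxPoints(cv2.minAreaRect(np.argwhere(l==i)[:,::-1].astype(np.float32)))
print([ray(c,p,21).round(0)[:2] for p in q],ray(c,ce[i],21).round(1))
a=eyes.capture("side")
b=cv2.imread("pics/s7.png")[:,:,::-1]
d=np.abs(a[225:275,300:380].astype(int)-b[225:275,300:380]).max(2)
print("bar/wedge area diff",(d>40).sum(),d.mean())
```

```text
[array([ 480., -444.]), array([ 495., -356.]), array([ 539., -363.]), array([ 527., -451.])] [ 510.8 -401.    21. ]
bar/wedge area diff 620 16.549
```

The stone lies flat, centred at about (511,-403), with the right outline. The bar and wedge area differs between the two pictures, so I check numerically whether that is only the arm's shadow.

Run:
```python
from h import *
print(sense()["time_s"])
a=eyes.capture("side");b=cv2.imread("pics/s7.png")[:,:,::-1]
c=cam("side")
for x in (528,550,575,620,650):
    for y,z,n in((15.3,23,"bar"),):
        u,v=proj(c,[[x,y,z]])[0].round().astype(int)
        print(x,u,v,"now",a[v-7:v+8,u].mean(1).astype(int),"s7",b[v-7:v+8,u].mean(1).astype(int))
t=cv2.cvtColor(b[246:268,312:370].copy(),7);g=cv2.cvtColor(a[238:276,304:378].copy(),7)
r=cv2.matchTemplate(g,t,5);print(cv2.minMaxLoc(r)[1::2],"(expect 8,8)")
```

```text
15.1
528 313 256 now [ 60  61  67  89 106 108 108 101  65  51  50  51  50  49  50] s7 [100 100 100  99  99  99 110 110 105  89  95 102 107  95  75]
550 322 256 now [ 78  98 101  99  88  64  53  51  51  50  50  50  49  50  50] s7 [101 101 102 106 109 107 100  88  94 103 101  90  70  63  64]
575 332 256 now [59 65 64 69 65 61 56 53 59 79 87 84 84 84 83] s7 [ 95  96  98  94  85  77  68  65  64  66  78 100 131 132 132]
620 349 256 now [184 201 198 155 120  98  84  74 111 197 201 194 189 190 179] s7 [184 202 199 156 121 100  86  76 112 197 203 194 190 190 181]
650 361 255 now [204 204 205 198 157 121  97  83  75  92 118 104 101 113 158] s7 [205 205 205 199 159 122  98  84  77  93 119 106 102 115 159]
(0.9572892189025879, (8, 8)) (expect 8,8)
```

The bar is unchanged where the arm does not shade or hide it, and the template matches at zero shift. I hand in.

```bash
python3 -c "
from rig import finish_job
print(finish_job())"
```

```text
the job is handed in; nothing more can be done
None
```

I handed the job in at about 15 s of robot time: the wedge alone props the catch open at an estimated 0.18 rad, and the slip stone lies same side up near the tray's centre. My last check, in numbers only, matched the stone's outline in the tray and an unmoved bar; I got no verdict back.

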